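Strip the crystal-bonding stack and put weight, dies and watch away

ROBOT

A 7-joint arm with a two-finger parallel gripper is mounted at the origin on a cart in front of the work surface, level with it; the furniture and walls round the work are solid. World frame = base frame: x ahead of the robot, y to its left, z up, the work surface at z = 0. Lengths are in m, angles in rad, forces in N, time in s.
With the tool pointing down it reaches from about 0.4 to 0.85 m from the base axis. Payload 6.9 kg.
Tool frame: the origin (TCP) lies on the front face of the gripper's body, between the roots of the fingers; the fingertips stand 73 mm ahead of it and the grasp point (between the pads) lies 54 mm ahead of it (bot.grip_point_offset is the distance from the TCP to the grasp point, in m); y points along the fingers, z is the direction in which the jaws open and shut, and the axes are right-handed (so a half turn about y gives the same grasp; the last joint's range is limited). The gripper opens to 85 mm and grips with 20 to 120 N. Pads are 22 mm wide; open, the fingers measure 114 mm over their backs; the gripper's body (76 mm by 85 mm) begins 54 mm behind the grasp point. The pads swing forward as they close: fully open they stand 13 mm farther back than shut.
Start: joints at [1.308, 0.507, -0.238, 1.5, 0.126, 1.149, -0.155], TCP at [0.225, -0.583, 0.304] pointing down, gripper open.
Joint ranges: [-3.08, 3.08], [-0.24, 2.05], [-1.43, 1.35], [0, 2.5], [-1.52, 4.66], [0.17, 1.96], [-2.89, 2.89]. Speed limits (rad/s): [2.39, 2.39, 3.14, 3.14, 3.14, 3.14, 3.14].

INTERFACE

Orientations are given as a rotation vector (axis times angle).
In Python, from cell import bot gives the robot as it stands. Calls block until the motion is done:
- bot.goto(position, orientation): joint-space move of the TCP to a pose.
- bot.movel(position, rot=None, max_speed=0.15, threshold=None): straight line of the TCP; rot=None keeps the orientation; max_speed is the mean speed in m/s. With threshold (N) it stops when the force on the tool has changed by that much, and returns True; else False.
- bot.goto_joints(angles): joint-space move.
- bot.open_gripper() and bot.clamp(squeeze=None): open the fingers fully, or close them until they stop; squeeze is the grip in N (None keeps the last).
- bot.wait(seconds).
- bot.solve_ik(position, orientation): joint angles nearest the present ones, or None.
- bot.get_image(name): name is "scene" or "top"; returns a dict with "pixels" (480x640x3 uint8, red, green, blue), "range_z" (480x640 float32, m along the optical axis (not along the pixel's ray), 0 where there is no reading), "intrinsics" (3x3 intrinsics, pixels), "R" (3x3) and "t" (3): a world point X has camera coordinates R X + t. Camera axes: x right, y down, z forward; pixel columns grow to the right and rows downward; lengths in m; the calibration is good to about 2 mm. A picture is of the moment at which its call begins.
A pose or a line that the arm cannot do raises bot.PlanningError and nothing moves.
- bot.finish_job(): hands the job in, once; it reports no verdict.
Readings, each from a call of its own:
- bot.get_t(): time.
- bot.get_qpos(): joint angles.
- bot.get_dq(): joint speeds.
- bot.get_joint_efforts(): joint torques, N m.
- bot.get_eef_pos(): TCP position.
- bot.get_tool_rot(): TCP orientation.
- bot.get_force(): force on the tool from outside, world axes, zero at the start.
- bot.get_wrist_torque(): the same for the moment, N m.
- bot.get_width(): finger opening in m.
Only numpy, scipy, OpenCV 4.12 (cv2) and the standard library are available. Lean on these libraries where they do the work, as an engineer would, in place of code of your own. Each camera call takes 0.05 s, during which the arm holds its last target.

TASK

The new crystal on the watch has set, so take the pressing stack on the round pad apart from the top down and put each part away: the brass weight upright in the round socket of the small wooden block, the white die fully down over the thin post, the watch flat and dial up in the empty half of the tray, and the blue die fully down over the thick post. Lay the watch down gently, without letting it drop, and leave the other watch in the tray as it lies.

Things in the scene. Friction and masses are not known exactly. Their poses are not given: they have to be found in the camera images.
- brass_weight: Loose brass weight, top of the stack: upright cylinder 26 mm in diameter, 24 mm high, with a waisted knob 16 mm wide on top (38 mm high in all); 0.11 to 0.18 kg. It stands in a 3 mm deep, 30 mm wide recess in the top of the white die. Origin: centre of its flat underside, z axis up.
- white_die: Loose white nylon die, second from the top: ring 36 mm in outer diameter, 20 mm high, with a 20 mm bore right through (30 mm in the top 3 mm); 0.025 kg. It stands on the watch's crystal. Origin: centre of its underside, z axis up.
- watch: Loose watch, no strap, third in the stack, dial up: round steel case 44 mm in diameter, 17 mm high, black bezel; 0.05 to 0.08 kg. Origin on the underside; the case's axis is at x +1, y +2 mm. Two lugs reach to x = -26 mm, 5 to 11 mm up, within y -15 to +19 mm: grasp across y. It lies in a 48 mm wide recess of the blue die, whose rim stands 3.5 mm above the watch's underside. z axis up.
- blue_die: Loose blue die, bottom of the stack, on the round pad: ring 56 mm in outer diameter, 20 mm high, with a 32 mm bore right through (48 mm in the top 3.5 mm); 0.045 kg. Origin: centre of its underside, z axis up.
- cure_pad: Fixed round pad under the stack: aluminium with a black rubber face, 92 mm in diameter, 8 mm high. Origin: centre of its underside on the bench. (Not listed, to keep clear of: the fixed green lever press at the left of the work, 0.33 m high; the red ball of its lever, nearest to the robot, is at x 0.53, y 0.28, z 0.31 m.)
- weight_block: Fixed place of the brass weight: pale wooden block 66 x 66 mm, 18 mm high, with a round grey-lined socket 40 mm wide and 6 mm deep in the middle of its top (socket floor 12 mm above the bench). Origin: centre of its underside on the bench.
- thin_spindle: Fixed place of the white die: round white base 60 mm in diameter, 8 mm high, with an upright steel post 12 mm in diameter in its middle, top 42 mm above the bench, the last 4 mm tapering to 4 mm. Fully down, the die lies on the base. Origin: centre of its underside on the bench.
- thick_spindle: Fixed place of the blue die: round blue base 70 mm in diameter, 8 mm high, with an upright steel post 22 mm in diameter in its middle, top 42 mm above the bench, the last 8 mm tapering to 8 mm. Fully down, the die lies on the base. Origin: centre of its underside on the bench.
- job_tray: Fixed low wooden tray, grey felt floor 3 mm above the bench: 136 mm along its x, 74 mm along y; rim and middle wall 7 mm high. Two pockets, 62 (x) x 66 mm, centred 33 mm either side of the origin along x; the +x one, farther from the robot, is empty, the other holds a watch. A watch fits with its x axis along the tray's, either way round. Origin: centre of the underside on the bench.
- other_watch: Bystander: another loose watch of the same kind and size, lying dial up in the -x pocket of the tray, to be left there. Origin on the underside, as for the watch; z axis up.
Things that resemble listed ones, but are neither listed nor needed, are in the scene too. What is shaped like the thin_spindle but orange or turquoise is not meant.

How it is judged:
By the outcome, as a careful person would: the job done as asked, in the order asked, and still so for the second after the job is handed in, with the robot touching nothing.
It also fails if it takes over 88 s, if anything falls off the work surface, if the arm or the gripper's body presses on something with over 40 N, if the wrist force passes 120 N, or if a joint passes its speed limit or range.

## Working session

There is one attempt and no reset: what is moved stays moved. The work goes in short steps, each a Python script; the robot and the scene stay as the last script left them, time stands still between calls to the robot, and variables do not carry over. Pictures are saved under pics/ and viewed, and the job is handed in when it is done.

```bash
ls; mkdir -p pics
python3 - <<'E'
from cell import bot
import cv2,numpy as np,pickle
for n in("scene","top"):
    d=bot.get_image(n)
    cv2.imwrite(f"pics/{n}0.png",d["pixels"][:,:,::-1]); pickle.dump(d,open(f"{n}0.pkl","wb"))
    R,t=np.array(d["R"]),np.array(d["t"]); print(n,d["intrinsics"],-R.T@t, R[2])
print(bot.get_t(),bot.get_eef_pos(),bot.get_tool_rot(),bot.grip_point_offset)
E
```

```text
pics
scene [[557.62600627   0.         317.68572482]
 [  0.         557.62600627 239.29529094]
 [  0.           0.           1.        ]] [0.00280347 0.23619464 0.73780127] [ 0.55458812 -0.38465681 -0.73788289]
top [[575.07020147   0.         320.77937329]
 [  0.         575.07020147 251.65870409]
 [  0.           0.           1.        ]] [ 0.35749682 -0.10409146  1.21880502] [ 0.12781124  0.001602   -0.99179722]
0.1 [ 0.22511007 -0.58270831  0.30311702] [-0.3770847   2.0218082  -2.01861843] 0.0539
```

View pics/scene0.png

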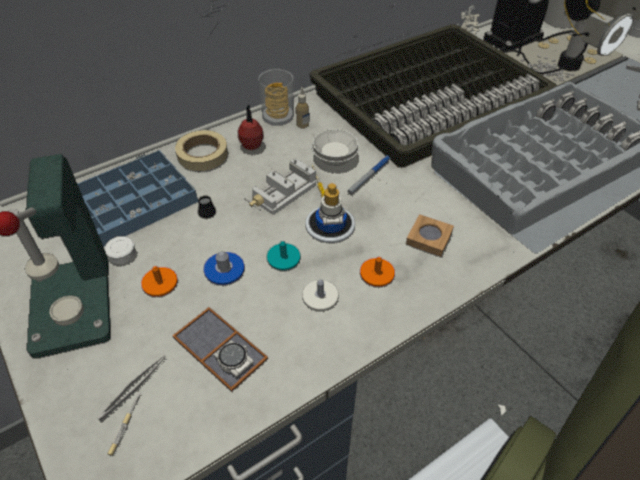

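View pics/top0.png

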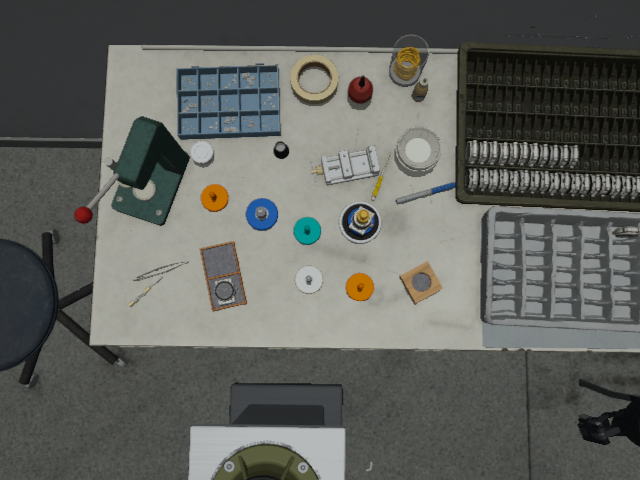

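The top view shows the stack at (361,217), the weight block at (421,282), the white thin spindle at (309,280), the blue thick spindle at (262,213) and the tray at (223,277) with its empty half at (221,262). Lookalikes are:
- orange spindles at (214,197) and (360,287)
- a turquoise spindle at (307,231)
- the press's base disc at (143,190), a white cap at (202,153) and a ring at (315,78)

Next I'll take close crops and a depth check.

```bash
cat > h.py <<'E'
import numpy as np,cv2,pickle
def load(n): return pickle.load(open(n,"rb"))
def cloud(d):
    K=d["intrinsics"];z=d["range_z"].astype(float);v,u=np.mgrid[0:480,0:640]
    P=np.stack([(u-K[0,2])/K[0,0]*z,(v-K[1,2])/K[1,1]*z,z],-1)
    return (P-np.array(d["t"]))@np.array(d["R"])
def proj(d,X):
    c=np.atleast_2d(X)@np.array(d["R"]).T+np.array(d["t"]);K=d["intrinsics"];q=c@K.T
    return q[:,:2]/q[:,2:]
def onplane(d,uv,z):
    K=np.array(d["intrinsics"]);R=np.array(d["R"]);t=np.array(d["t"])
    uv=np.atleast_2d(np.asarray(uv,float));r=np.c_[uv,np.ones(len(uv))]@np.linalg.inv(K).T@R
    C=-R.T@t;return C+r*((z-C[2])/r[:,2])[:,None]
E
python3 - <<'E'
from h import *
T,S=load("top0.pkl"),load("scene0.pkl")
CT,CS=cloud(T),cloud(S)
for nm,(u,v) in dict(stack=(363,215),block=(437,282),thin=(300,280),thick=(250,213),trayE=(221,262),other=(224,292),bench=(340,320),pad=(361,238)).items():
    X=CT[v,u];uv=proj(S,X)[0];print(nm,X.round(4),"scene",uv.round(),CS[int(uv[1]),int(uv[0])].round(4))
def crop(d,x0,y0,w,h,k,f): cv2.imwrite(f,cv2.resize(d["pixels"][y0:y0+h,x0:x0+w,::-1],None,fx=k,fy=k,interpolation=cv2.INTER_CUBIC))
crop(T,190,180,260,140,3,"pics/tc.png");crop(S,160,160,300,230,2.6,"pics/sc.png")
E
```

```text
stack [ 0.576  -0.1848  0.0995] scene [329. 184.] [ 0.5824 -0.1886  0.0937]
block [ 0.4516 -0.3462  0.0171] scene [441. 223.] [ 0.4533 -0.3469  0.016 ]
thin [ 0.4528 -0.059   0.0056] scene [309. 299.] [ 0.4528 -0.0578  0.0071]
thick [0.5943 0.0501 0.0115] scene [208. 270.] [0.5998 0.0494 0.006 ]
trayE [0.4892 0.1098 0.0028] scene [205. 334.] [0.4908 0.1102 0.0019]
other [0.4246 0.0984 0.0193] scene [230. 355.] [0.4262 0.0977 0.0177]
bench [ 0.3701 -0.1446 -0.0007] scene [382. 312.] [ 3.716e-01 -1.444e-01 -1.000e-04]
pad [ 0.5441 -0.1874  0.0072] scene [340. 232.] [ 0.5463 -0.1874  0.0055]
```

View pics/tc.png

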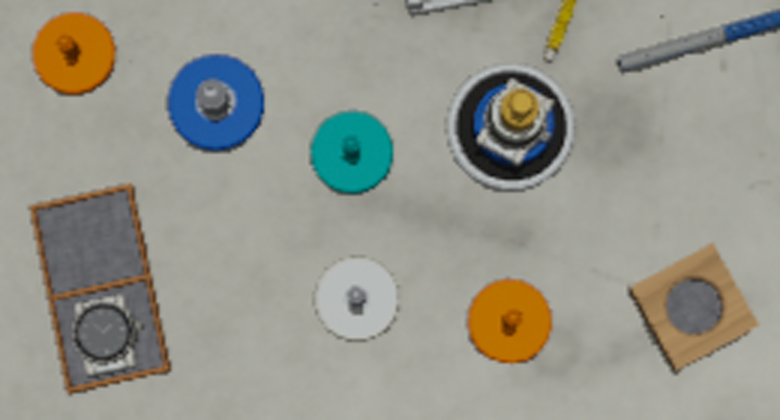

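View pics/sc.png

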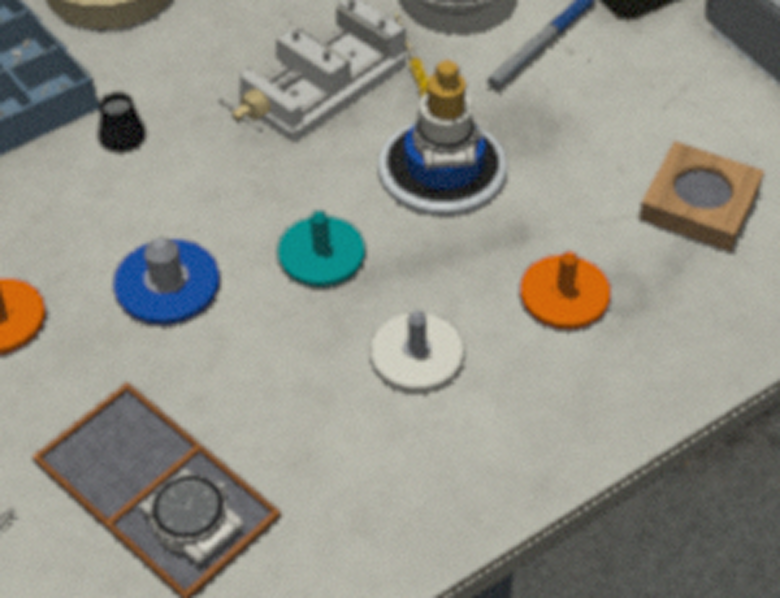

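Run:
```python
from h import *
T,S=load("top0.pkl"),load("scene0.pkl")
def ell(d,lo,hi,win,name,z,crx=None):
    hsv=cv2.cvtColor(d["pixels"],cv2.COLOR_RGB2HSV);m=cv2.inRange(hsv,np.array(lo),np.array(hi))
    x,y,w,h=win;mm=np.zeros_like(m);mm[y:y+h,x:x+w]=m[y:y+h,x:x+w]
    cs,_=cv2.findContours(mm,cv2.RETR_EXTERNAL,cv2.CHAIN_APPROX_NONE);c=max(cs,key=cv2.contourArea)
    hull=cv2.convexHull(c)
    P=onplane(d,c[:,0,:],z)[:,:2].astype(np.float32)
    cc,r=cv2.minEnclosingCircle(P); A=np.c_[2*P,np.ones(len(P))];s=np.linalg.lstsq(A,(P**2).sum(1),rcond=None)[0]
    print(name,"mec",np.round(cc,4),round(r*2,4),"lsq",s[:2].round(4),2*np.sqrt(s[2]+s[0]**2+s[1]**2).round(4),len(c))
blue=((100,120,60),(125,255,255));turq=((80,120,60),(95,255,255));org=((5,180,120),(18,255,255))
ell(T,*blue,(240,190,45,50),"thickT",.008);ell(S,*blue,(195,240,60,50),"thickS",.008)
hw=((0,0,195),(180,40,255))
ell(T,*hw,(290,260,40,40),"thinT",.008);ell(S,*hw,(295,270,50,50),"thinS",.008)
bl=((0,0,0),(180,255,60))
ell(T,*bl,(335,195,50,55),"padT",.008);ell(S,*bl,(300,185,60,60),"padS",.008)
gold=((15,120,90),(32,255,255))
ell(T,*gold,(345,200,35,30),"goldT",.08);
# crops
def crop(d,x0,y0,w,h,k,f): cv2.imwrite(f,cv2.resize(d["pixels"][y0:y0+h,x0:x0+w,::-1],None,fx=k,fy=k,interpolation=cv2.INTER_CUBIC))
crop(T,330,190,60,55,10,"pics/st.png");crop(S,295,175,70,75,8,"pics/ss.png")
a=T["pixels"][192:310,195:450]
```

```text
thickT mec [0.5936 0.0257] 0.0692 lsq [0.5935 0.0257] 0.0664 88
thickS mec [0.5869 0.0245] 0.0699 lsq [0.5862 0.0243] 0.0582 135Traceback (most recent call last):
  File "<stdin>", line 14, in <module>
  File "<stdin>", line 6, in ell
ValueError: max() iterable argument is empty
```

```bash
cat >> h.py <<'E'
from scipy.optimize import least_squares
A=np.linspace(0,2*np.pi,120,endpoint=False);CIRC=np.c_[np.cos(A),np.sin(A)]
def cyl(r,z0,z1): return np.vstack([np.c_[CIRC*r,np.full(120,z)] for z in(z0,z1)])
def hullc(p):
    h=cv2.convexHull(p.astype(np.float32));m=cv2.moments(h);return np.array([m["m10"]/m["m00"],m["m01"]/m["m00"]]),m["m00"]
def mask(d,fn,win):
    x,y,w,h=win;m=np.zeros((480,640),np.uint8);m[y:y+h,x:x+w]=fn(d["pixels"])[y:y+h,x:x+w]
    n,l,s,_=cv2.connectedComponentsWithStats(m);return l==1+np.argmax(s[1:,4])
def mhull(m):
    c,_=cv2.findContours(m.astype(np.uint8),cv2.RETR_EXTERNAL,cv2.CHAIN_APPROX_NONE)
    c=max(c,key=len)[:,0,:].astype(float); c=np.vstack([c+o for o in[(-.5,-.5),(.5,-.5),(-.5,.5),(.5,.5)]])
    return hullc(c)
def locate(d,fn,win,model,x0):
    c,a=mhull(mask(d,fn,win))
    f=lambda p:hullc(proj(d,model+np.array([p[0],p[1],0])))[0]-c
    s=least_squares(f,x0,diff_step=1e-3);return s.x,a,hullc(proj(d,model+np.array([*s.x,0])))[1]
def hsvf(lo,hi):
    return lambda p: cv2.inRange(cv2.cvtColor(p,cv2.COLOR_RGB2HSV),np.array(lo),np.array(hi))//255
E
cat > loc.py <<'E'
from h import *
T,S=load("top0.pkl"),load("scene0.pkl")
for p in [(300,280),(309,272),(320,270),(361,238),(382,222),(290,262)]: print(p,T["pixels"][p[1],p[0]],cv2.cvtColor(T["pixels"],cv2.COLOR_RGB2HSV)[p[1],p[0]])
print(S["pixels"][299,309],S["pixels"][310,340])
def do(nm,fn,wT,wS,model,x0):
    for d,w,k in((T,wT,"T"),(S,wS,"S")):
        try:
            x,a,b=locate(d,fn,w,model,x0);print(nm,k,x.round(4),"area",round(a),round(b))
        except Exception as e: print(nm,k,e)
do("thick",hsvf((100,120,60),(125,255,255)),(240,190,45,50),(195,240,60,50),cyl(.035,0,.008),(.59,.025))
do("turq",hsvf((80,120,60),(95,255,255)),(290,210,40,40),(260,230,50,50),cyl(.03,0,.008),(.55,-.06))
do("orange",hsvf((5,160,100),(18,255,255)),(340,265,50,50),(350,245,60,60),cyl(.03,0,.008),(.44,-.17))
do("padtop",hsvf((0,0,0),(180,255,60)),(335,195,50,55),(300,185,60,60),cyl(.04,.008,.008),(.57,-.18))
def crop(d,x0,y0,w,h,k,f): cv2.imwrite(f,cv2.resize(d["pixels"][y0:y0+h,x0:x0+w,::-1],None,fx=k,fy=k,interpolation=cv2.INTER_CUBIC))
crop(T,330,190,60,55,10,"pics/st.png");crop(S,295,175,70,75,8,"pics/ss.png")
E
python3 loc.py
```

```text
(300, 280) [183 187 186] [ 83   5 187]
(309, 272) [183 187 185] [ 75   5 187]
(320, 270) [161 161 152] [ 30  14 161]
(361, 238) [23 22 21] [15 22 23]
(382, 222) [139 139 131] [ 30  15 139]
(290, 262) [160 159 150] [ 27  16 160]
[206 205 191] [179 179 167]
thick T [0.5945 0.0261] area 825 847
thick S [0.59  0.023] area 1020 1155
turq T [ 0.5594 -0.0719] area 610 627
turq S [ 0.5561 -0.0749] area 734 816
orange T [ 0.4406 -0.1849] area 629 643
orange S [ 0.4371 -0.1879] area 778 871
padtop T [ 0.5797 -0.1852] area 1028 1083
padtop S [ 0.5714 -0.1845] area 806 1089
```

View pics/st.png

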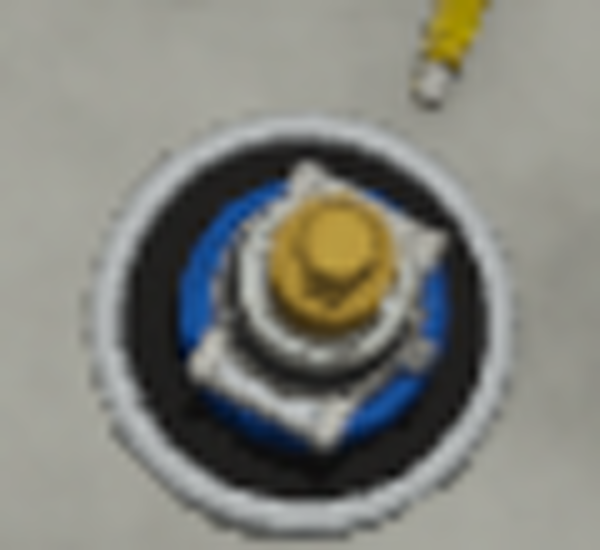

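View pics/ss.png

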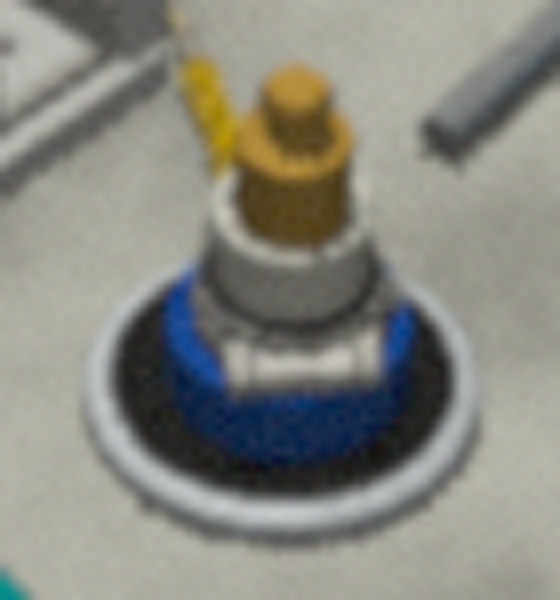

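```bash
cat > loc2.py <<'E'
from h import *
T,S=load("top0.pkl"),load("scene0.pkl")
def do(nm,fn,wT,wS,model,x0):
    for d,w,k in((T,wT,"T"),(S,wS,"S")):
        try:
            x,a,b=locate(d,fn,w,model,x0);print(nm,k,x.round(4),"area",round(a),round(b))
        except Exception as e: print(nm,k,e)
do("thick",hsvf((95,70,30),(130,255,255)),(240,190,45,50),(195,240,60,55),cyl(.035,0,.008),(.59,.025))
do("turq",hsvf((75,60,30),(100,255,255)),(290,210,40,40),(260,230,50,50),cyl(.03,0,.008),(.55,-.06))
do("orange",hsvf((0,70,40),(22,255,255)),(340,265,50,50),(350,245,60,60),cyl(.03,0,.008),(.44,-.17))
# white: difference from bench gray: brightness
for lo in (168,172,176): do("thinT",lambda p:(p.min(2)>lo).astype(np.uint8),(290,262,38,38),(0,0,1,1),cyl(.03,.0,.008),(.45,-.07))
for lo in (185,190,195): do("thinS",lambda p:(p[:,:,0]>lo).astype(np.uint8),(0,0,1,1),(295,272,50,42),cyl(.03,.008,.008),(.45,-.07))
def crop(d,x0,y0,w,h,k,f): cv2.imwrite(f,cv2.resize(d["pixels"][y0:y0+h,x0:x0+w,::-1],None,fx=k,fy=k,interpolation=cv2.INTER_CUBIC))
# overlay models
for d,n,(x0,y0,w,h),k in((T,"T",(190,180,260,140),3),(S,"S",(160,160,300,230),2.6)):
    im=cv2.resize(d["pixels"][y0:y0+h,x0:x0+w,::-1],None,fx=k,fy=k,interpolation=cv2.INTER_CUBIC)
    for c,r in(((.5945,.0261),.035),((.5594,-.0719),.03),((.4406,-.1849),.03),((.452,-.073),.03)):
        p=proj(d,np.c_[CIRC*r+c,np.full(120,.008)]);q=((p+.5-[x0,y0])*k).astype(np.int32);cv2.polylines(im,[q],True,(0,255,0),1)
        p=proj(d,np.array([[*c,0.042]]));q=((p+.5-[x0,y0])*k).astype(np.int32)[0];cv2.circle(im,tuple(int(v) for v in q),2,(0,0,255),-1)
    cv2.imwrite(f"pics/ov{n}.png",im)
E
python3 loc2.py
```

```text
thick T [0.5947 0.0262] area 844 846
thick S [0.5902 0.023 ] area 1079 1154
turq T [ 0.5598 -0.0717] area 634 627
turq S [ 0.5563 -0.0751] area 794 816
orange T [ 0.4407 -0.1848] area 662 643
orange S [ 0.4373 -0.1879] area 864 870
thinT T [ 0.4554 -0.0771] area 587 639
thinT S attempt to get argmax of an empty sequence
thinT T [ 0.4552 -0.0771] area 576 639
thinT S attempt to get argmax of an empty sequence
thinT T [ 0.4552 -0.077 ] area 547 639
thinT S attempt to get argmax of an empty sequence
thinS T attempt to get argmax of an empty sequence
thinS S [ 0.451  -0.0797] area 802 856
thinS T attempt to get argmax of an empty sequence
thinS S [ 0.4507 -0.0796] area 774 856
thinS T attempt to get argmax of an empty sequence
thinS S [ 0.4506 -0.0796] area 750 856
```

View pics/ovT.png

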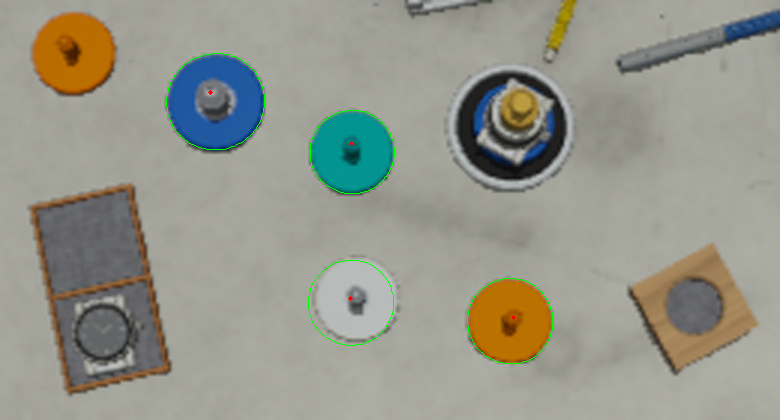

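View pics/ovS.png

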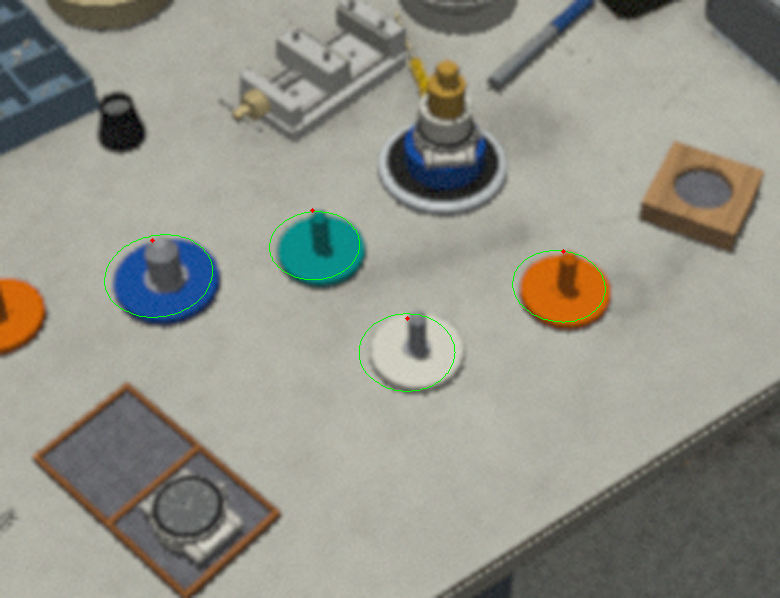

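Both views agree apart from a constant camera offset of about (3.5, 3) mm. I'll average them and calibrate against the arm later. Next I'll locate the stack, block and tray.

```bash
cat > loc3.py <<'E'
from h import *
T,S=load("top0.pkl"),load("scene0.pkl")
gold=lambda lo:(lambda p:hsvf((12,110,lo),(32,255,255))(p))
brass=np.vstack([cyl(.013,.0585,.0825),cyl(.008,.0965,.0965)])
for d,w,k in((T,(350,203,25,25),"T"),(S,(318,180,24,28),"S")):
    m=mask(d,gold(40),w); x,a,b=locate(d,gold(40),w,brass,(.575,-.183));print("brass",k,x.round(4),round(a),round(b))
# blue die hull + pad black
blk=lambda p:(p.max(2)<70).astype(np.uint8)
# pad silver outer: not similar to bench -> use silver+black: edges by brightness
for d,w,k in((T,(330,192,62,58),"T"),):
    for lo in(172,180,188):
        x,a,b=locate(d,lambda p:(p[:,:,2]>lo).astype(np.uint8),w,cyl(.046,.008,.008),(.575,-.183));print("pad",k,x.round(4),round(a),round(b))
for d,w,k in((S,(295,175,70,75),"S"),):
    for lo in(195,205):
        x,a,b=locate(d,lambda p:(p[:,:,2]>lo).astype(np.uint8),w,cyl(.046,.008,.008),(.575,-.183));print("pad",k,x.round(4),round(a),round(b))
# block
wood=hsvf((5,60,60),(25,255,255))
for d,w,k in((T,(395,255,55,55),"T"),(S,(400,210,60,50),"S")):
    m=mask(d,wood,w).astype(np.uint8)
    x,y,ww,hh=w
    c,h=cv2.findContours(m,cv2.RETR_CCOMP,cv2.CHAIN_APPROX_NONE)
    holes=[c[i] for i in range(len(c)) if h[0][i][3]>=0];hc=max(holes,key=cv2.contourArea)
    P=onplane(d,hc[:,0,:],.018)[:,:2];print("socket",k,((P.max(0)+P.min(0))/2).round(4),np.ptp(P,axis=0).round(4),P.mean(0).round(4))
    out=max(c,key=cv2.contourArea);print(" rect",cv2.minAreaRect(onplane(d,out[:,0,:],.018)[:,:2].astype(np.float32)))
# tray
for d,w,k in((T,(198,238,52,76),"T"),(S,(170,305,100,87),"S")):
    m=mask(d,hsvf((3,90,40),(22,255,255)),w).astype(np.uint8)
    c,_=cv2.findContours(m,cv2.RETR_EXTERNAL,cv2.CHAIN_APPROX_NONE);c=max(c,key=len)
    print("tray",k,cv2.minAreaRect(onplane(d,c[:,0,:],.007)[:,:2].astype(np.float32)))
def crop(d,x0,y0,w,h,k,f): cv2.imwrite(f,cv2.resize(d["pixels"][y0:y0+h,x0:x0+w,::-1],None,fx=k,fy=k,interpolation=cv2.INTER_CUBIC))
crop(S,165,300,110,95,7,"pics/tr.png")
from scipy.spatial.transform import Rotation as Ro
from cell import bot
print(Ro.from_rotvec(bot.get_tool_rot()).as_matrix().round(3))
E
python3 loc3.py
```

```text
brass T [ 0.579  -0.1861] 150 158
brass S [ 0.5823 -0.1882] 371 308
pad T [ 0.5807 -0.1836] 1280 1432
pad T [ 0.6132 -0.1616] 34 1418Traceback (most recent call last):
  File "loc3.py", line 12, in <module>
    x,a,b=locate(d,lambda p:(p[:,:,2]>lo).astype(np.uint8),w,cyl(.046,.008,.008),(.575,-.183));print("pad",k,x.round(4),round(a),round(b))
          ~~~~~~^^^^^^^^^^^^^^^^^^^^^^^^^^^^^^^^^^^^^^^^^^^^^^^^^^^^^^^^^^^^^^^^^^^^^^^^^^^^^^
  File "h.py", line 27, in locate
    c,a=mhull(mask(d,fn,win))
              ~~~~^^^^^^^^^^
  File "h.py", line 21, in mask
    n,l,s,_=cv2.connectedComponentsWithStats(m);return l==1+np.argmax(s[1:,4])
                                                            ~~~~~~~~~^^^^^^^^^
    return _wrapfunc(a, 'argmax', axis=axis, out=out, **kwds)
    return bound(*args, **kwds)
ValueError: attempt to get argmax of an empty sequence
```

```bash
sleep 2; ls pics
```

```text
ovS.png
ovT.png
sc.png
scene0.png
ss.png
st.png
tc.png
top0.png
```

```bash
sed -i 's/(318,180,24,28)/(325,180,17,28)/; s/for lo in(172,180,188)/for lo in(165,170,174)/; s/for lo in(195,205)/for lo in(190,196)/' loc3.py; python3 loc3.py
```

```text
brass T [ 0.579  -0.1861] 150 158
brass S [ 0.5759 -0.1895] 258 310
pad T [ 0.5803 -0.185 ] 1355 1433
pad T [ 0.5801 -0.1847] 1328 1433
pad T [ 0.5808 -0.183 ] 1253 1432
pad S [ 0.5413 -0.1628] 8 1553
pad S [ 0.5508 -0.1532] 1 1546
socket T [ 0.4522 -0.3126] [0.0399 0.0419] [ 0.4521 -0.3124]
 rect ((0.4511469304561615, -0.312176376581192), (0.06647703051567078, 0.06856629997491837), 29.06172752380371)
socket S [ 0.4462 -0.3132] [0.0388 0.0389] [ 0.4458 -0.3132]
 rect ((0.4432826638221741, -0.3091629445552826), (0.06794954091310501, 0.0812225267291069), 29.273914337158203)
tray T ((0.460216760635376, 0.10388745367527008), (0.1358596235513687, 0.07344579696655273), 13.349584579467773)
tray S ((0.45489904284477234, 0.10193301737308502), (0.13633012771606445, 0.07306712865829468), 13.416230201721191)
[[-0.933 -0.001  0.36 ]
 [-0.36   0.001 -0.933]
 [ 0.    -1.    -0.002]]
```

View pics/tr.png

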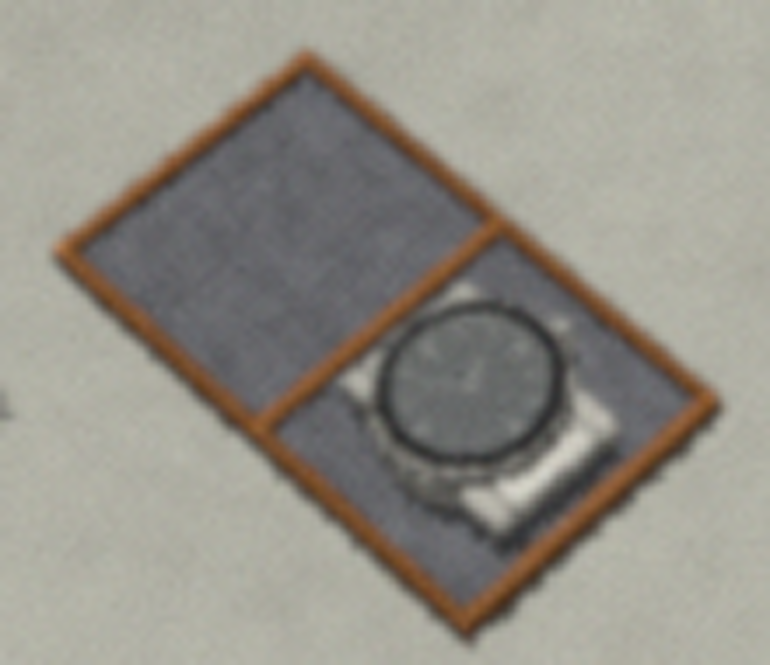

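```bash
cat > rb.py <<'E'
from h import *
from cell import bot
from scipy.spatial.transform import Rotation as Ro
def rv(phi):
    c,s=np.cos(np.radians(phi)),np.sin(np.radians(phi))
    return Ro.from_matrix(np.array([[s,0,c],[-c,0,s],[0,-1,0]])).as_rotvec()
def best(x,y,z,phi,quiet=False):
    q0=np.array(bot.get_qpos());b=None
    for k in(0,180,-180):
        q=bot.solve_ik([x,y,z],rv(phi+k))
        if q is None: continue
        q=np.array(q);c=np.abs(q-q0).max()
        if b is None or c<b[0]: b=(c,phi+k,q)
    return b
def st(): print("t",round(bot.get_t(),2),"eef",np.round(bot.get_eef_pos(),4),"F",np.round(bot.get_force(),2),"w",round(bot.get_width(),4))
def pic(n,show=None):
    for k in("scene","top"):
        d=bot.get_image(k);pickle.dump(d,open(f"{k}_{n}.pkl","wb"));cv2.imwrite(f"pics/{k}_{n}.png",d["pixels"][:,:,::-1])
E
python3 - <<'E'
from rb import *
for n,(x,y,z,p) in dict(stack=(.5775,-.188,.25,61),stackl=(.5775,-.188,.085,61),block=(.449,-.313,.22,61),block90=(.449,-.313,.1,151),thin=(.453,-.0785,.1,61),trayp=(.49,.11,.085,103),thick=(.5925,.0246,.09,61)).items():
    for k in(0,180,-180):
        q=bot.solve_ik([x,y,z],rv(p+k));print(n,p+k,None if q is None else np.round(q,2))
E
```

```text
stack 61 [ 0.77  0.63 -0.85  1.62  0.52  1.12  0.85]
stack 241 [ 0.35  0.52 -0.12  1.63  0.07  1.   -1.87]
stack -119 [ 0.35  0.52 -0.12  1.63  0.07  1.   -1.87]
stackl 61 [ 0.68  0.81 -0.69  1.78  0.69  0.81  0.71]
stackl 241 [ 0.3   0.72 -0.04  1.79  0.04  0.64 -1.84]
stackl -119 [ 0.3   0.72 -0.04  1.79  0.04  0.64 -1.84]
block 61 [ 1.08  0.57 -0.81  1.82  0.49  0.97  1.12]
block 241 [ 0.61  0.47 -0.07  1.83  0.04  0.85 -1.56]
block -119 [ 0.61  0.47 -0.07  1.83  0.04  0.85 -1.56]
block90 151 [ 0.36  0.66  0.33  1.95 -0.36  0.59 -2.73]
block90 331 [ 0.78  0.65 -0.33  1.94  0.35  0.61 -0.29]
block90 -29 [ 0.78  0.65 -0.33  1.94  0.35  0.61 -0.29]
thin 61 [ 0.6   0.64 -0.73  2.16  0.77  0.61  0.38]
thin 241 [ 0.17  0.55 -0.08  2.17  0.1   0.42 -2.06]
thin -119 [ 0.17  0.55 -0.08  2.17  0.1   0.42 -2.06]
trayp 103 [ 0.17  0.7  -0.69  2.07  0.75  0.64  0.77]
trayp 283 [-0.06  0.63 -0.32  2.07  0.4   0.5  -2.01]
trayp -77 [-0.06  0.63 -0.32  2.07  0.4   0.5  -2.01]
thick 61 [ 0.39  0.82 -0.8   1.82  0.77  0.85  0.27]
thick 241 [-0.01  0.7  -0.12  1.82  0.13  0.63 -2.28]
thick -119 [-0.01  0.7  -0.12  1.82  0.13  0.63 -2.28]
```

```bash
python3 - <<'E'
from rb import *
bot.goto([.5775,-.188,.24],rv(241)); st()
pic("a")
bot.movel([.5775,-.188,.140],max_speed=.1); st(); pic("b")
E
python3 - <<'E'
import cv2,numpy as np
a=cv2.imread("pics/scene_b.png")[120:260,260:420];cv2.imwrite("pics/b1.png",cv2.resize(a,None,fx=4,fy=4,interpolation=cv2.INTER_CUBIC))
E
```

```text
t 2.02 eef [ 0.5771 -0.1893  0.24  ] F [ 0.56 -0.27 -0.1 ] w 0.0851
t 3.27 eef [ 0.5779 -0.1881  0.1406] F [ 0.44  1.04 -0.84] w 0.0854
```

View pics/b1.png

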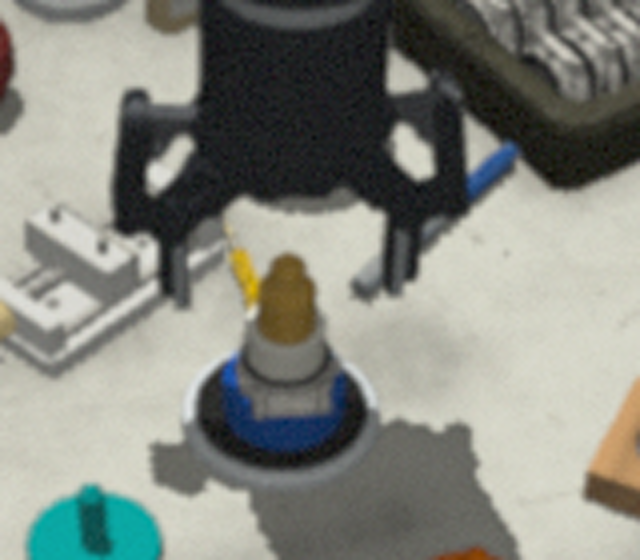

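View pics/top_b.png

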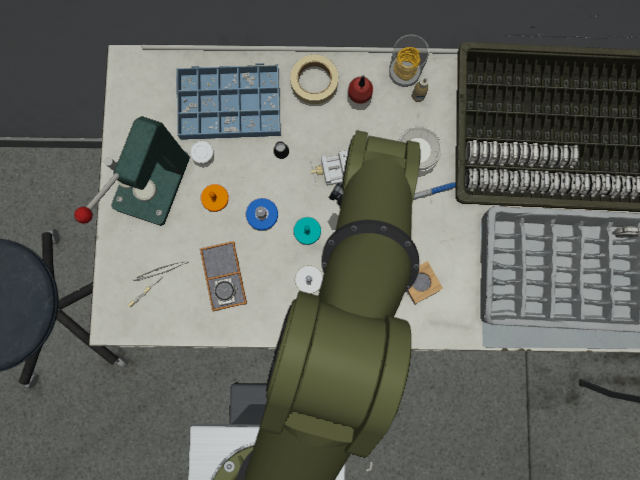

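Scene crop: the fingertips at (175,300) and (397,290) straddle the brass knob at (288,265), which looks centred between them. Gripping now.

```bash
python3 - <<'E'
from rb import *
bot.movel([.5775,-.188,.1365],max_speed=.1)
bot.clamp(squeeze=35); st()
x=bot.get_eef_pos()
bot.movel([x[0],x[1],.157],max_speed=.06); st(); pic("c")
E
python3 - <<'E'
import cv2,numpy as np
a=cv2.imread("pics/scene_c.png")[120:260,260:420];cv2.imwrite("pics/c1.png",cv2.resize(a,None,fx=4,fy=4,interpolation=cv2.INTER_CUBIC))
E
```

```text
t 4.2 eef [ 0.5774 -0.1882  0.1367] F [-0.2  -0.97  2.66] w 0.0249
t 4.69 eef [ 0.5776 -0.1882  0.1575] F [ 0.01 -0.54 -1.21] w 0.0246
```

View pics/c1.png

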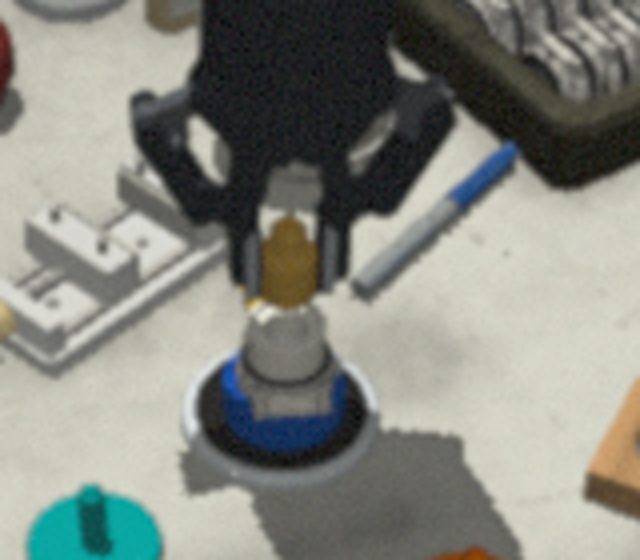

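```bash
python3 - <<'E'
from rb import *
x=bot.get_eef_pos()
bot.movel([x[0],x[1],.20],max_speed=.15)
bot.goto([.449,-.313,.16],rv(241)); st()
bot.movel([.449,-.313,.105],max_speed=.1)
print(bot.movel([.449,-.313,.088],max_speed=.03,threshold=4)); st()
bot.open_gripper(); st()
bot.movel([.449,-.313,.18],max_speed=.2); st(); pic("d")
E
python3 - <<'E'
import cv2,numpy as np
a=cv2.imread("pics/scene_d.png")[160:280,360:500];cv2.imwrite("pics/d1.png",cv2.resize(a,None,fx=4,fy=4,interpolation=cv2.INTER_CUBIC))
E
```

```text
t 5.98 eef [ 0.4488 -0.3129  0.1593] F [ 0.29  1.06 -0.34] w 0.0243
True
t 7.18 eef [ 0.449  -0.3131  0.0905] F [-0.04  1.01  7.55] w 0.0245
t 7.8 eef [ 0.4486 -0.3128  0.0899] F [-0.31 -0.21  0.11] w 0.0855
t 8.4 eef [ 0.4487 -0.3128  0.1795] F [-1.53  0.14 -0.66] w 0.0853
```

View pics/d1.png

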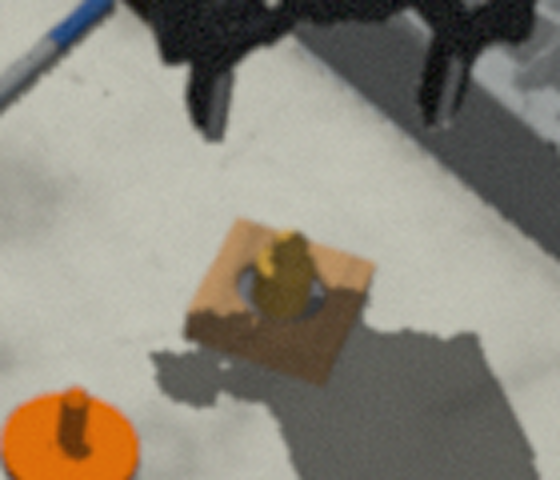

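View pics/top_d.png

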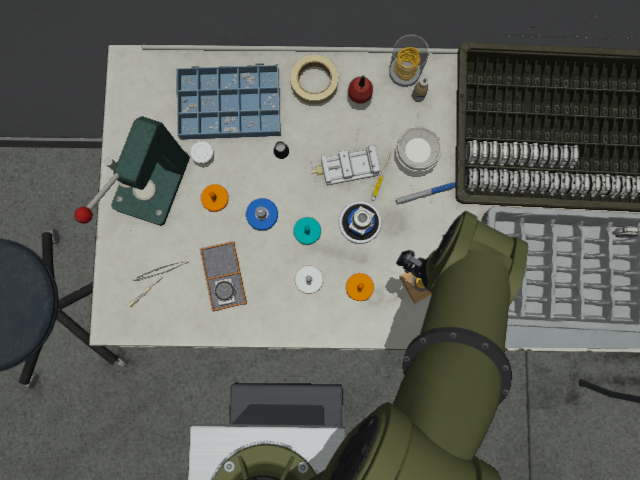

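Weight is upright in the socket, at crop (285,280). There's plenty of time left, so I'll close on it once more at 90°. With both of its coordinates known from the arm, it serves as a camera reference.

```bash
python3 - <<'E'
from rb import *
bot.goto([.449,-.313,.16],rv(331))
bot.movel([.449,-.313,.094],max_speed=.12)
bot.clamp(squeeze=20); st()
bot.open_gripper(); st()
bot.movel([.449,-.313,.18],max_speed=.2)
bot.goto([.58,-.05,.28],rv(241)); st(); pic("e")
E
cat > cal.py <<'E'
from h import *
T,S=load("top_e.pkl"),load("scene_e.pkl")
gold=hsvf((12,110,40),(32,255,255))
cv2.imwrite("pics/e1.png",cv2.resize(S["pixels"][200:260,395:465,::-1],None,fx=8,fy=8,interpolation=cv2.INTER_CUBIC))
cv2.imwrite("pics/e2.png",cv2.resize(T["pixels"][250:310,395:455,::-1],None,fx=8,fy=8,interpolation=cv2.INTER_CUBIC))
E
python3 cal.py
```

```text
t 10.9 eef [ 0.4492 -0.3132  0.0945] F [-1.81 -0.19  5.93] w 0.0252
t 11.52 eef [ 0.449 -0.313  0.094] F [-0.03  0.36  0.68] w 0.0852
t 13.65 eef [ 0.5796 -0.0509  0.2791] F [-0.03 -0.25  0.21] w 0.0856
```

View pics/e1.png

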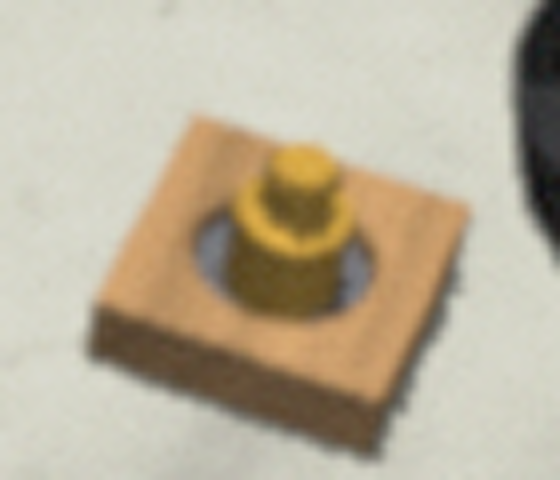

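View pics/e2.png

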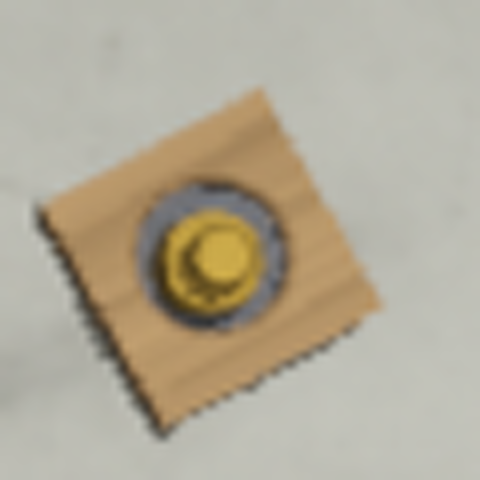

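View pics/top_e.png

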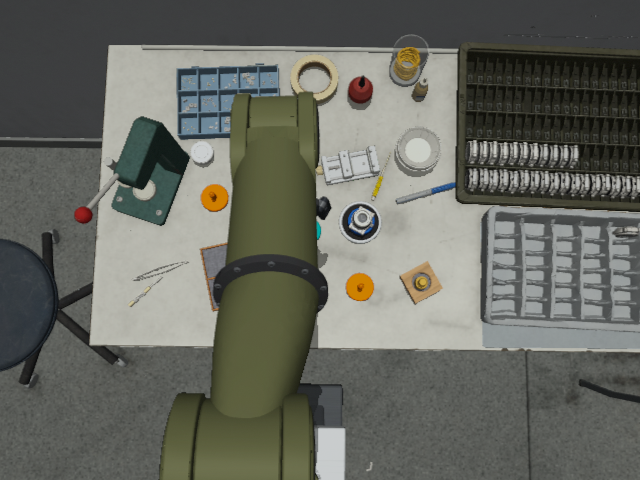

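```bash
cat >> cal.py <<'E'
f=lambda X,Y,x0,y0:((X+.5)/8-.5+x0,(Y+.5)/8-.5+y0)
print("T knob",onplane(T,f(225,253,395,250),.05).round(4),"S knob",onplane(S,f(302,166,395,200),.05).round(4))
brass=np.vstack([cyl(.013,.012,.036),cyl(.008,.05,.05)])
for d,w,k in((T,(410,270,25,25),"T"),(S,(422,215,20,28),"S")):
    x,a,b=locate(d,hsvf((12,140,30),(32,255,255)),w,brass,(.449,-.313));print("brass",k,x.round(4),round(a),round(b))
    g=hsvf((20,140,30),(32,255,255));x,a,b=locate(d,g,w,brass,(.449,-.313));print("brass",k,x.round(4),round(a),round(b))
E
python3 cal.py
```

```text
T knob [[ 0.4503 -0.3105  0.05  ]] S knob [[ 0.4453 -0.3114  0.05  ]]
brass T [ 0.4494 -0.3108] 136 150
brass T [ 0.4494 -0.3108] 136 150
brass S [ 0.4455 -0.3131] 268 304
brass S [ 0.4456 -0.3129] 248 304
```

Calibration: at the weight the top camera reads (+0.8, +2.3) mm off and the scene camera (-3.5, +0.8) mm off. With these corrections both views agree to 1 mm on all four places. Next, the white die.

Run:
```python
from h import *
T,S=load("top_e.pkl"),load("scene_e.pkl")
T["pixels"]=T["pixels"].copy()
OFF=dict(T=np.array([.0008,.0023,0]),S=np.array([-.0035,.0008,0]))
for d,n,(x0,y0,w,h),c in((T,"T",(330,190,60,55),(.579,-.189)),(S,"S",(295,175,70,75),(.579,-.189))):
    k=9;im=cv2.resize(d["pixels"][y0:y0+h,x0:x0+w,::-1],None,fx=k,fy=k,interpolation=cv2.INTER_CUBIC)
    cv2.imwrite(f"pics/f{n}raw.png",im)
    for r,z,col in((.018,.0615,(0,255,0)),(.018,.0415,(0,255,0)),(.028,.028,(0,0,255)),(.028,.008,(0,0,255)),(.046,.008,(255,0,255))):
        p=proj(d,np.c_[CIRC*r+c,np.full(120,z)]+OFF[n]);q=((p+.5-[x0,y0])*k).astype(np.int32);cv2.polylines(im,[q],True,col,1)
    cv2.imwrite(f"pics/f{n}.png",np.hstack([cv2.imread(f"pics/f{n}raw.png")[:, :]]) if 0 else im)
```

```text
(no output)
```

View pics/fT.png

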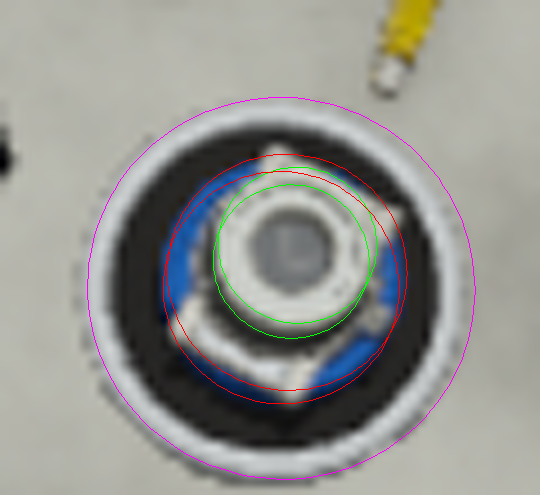

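View pics/fS.png

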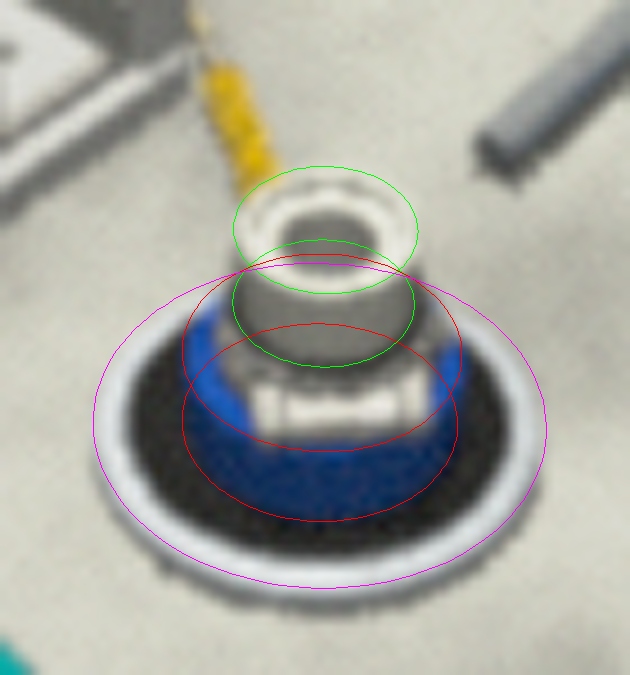

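Overlays: the die's ring centre is within 1–2 mm of the model in both views (top crop (289,252), scene crop (325,233)), so I take (0.578, -0.188).

Run:
```python
from rb import *
bot.goto([.578,-.188,.19],rv(241))
bot.movel([.578,-.188,.114],max_speed=.1); st()
bot.clamp(squeeze=25); st()
bot.movel([.578,-.188,.135],max_speed=.05); st(); pic("g")
T,S=load("top_g.pkl"),load("scene_g.pkl")
cv2.imwrite("pics/g1.png",cv2.resize(S["pixels"][130:260,260:400,::-1],None,fx=5,fy=5,interpolation=cv2.INTER_CUBIC))
```

```text
t 15.36 eef [ 0.5785 -0.1879  0.1146] F [-0.33  0.64 -0.51] w 0.0857
t 15.88 eef [ 0.5781 -0.1881  0.1145] F [-0.92  0.63  4.97] w 0.0361
t 16.44 eef [ 0.578  -0.188   0.1352] F [-0.04 -0.63 -0.05] w 0.0361
```

View pics/g1.png

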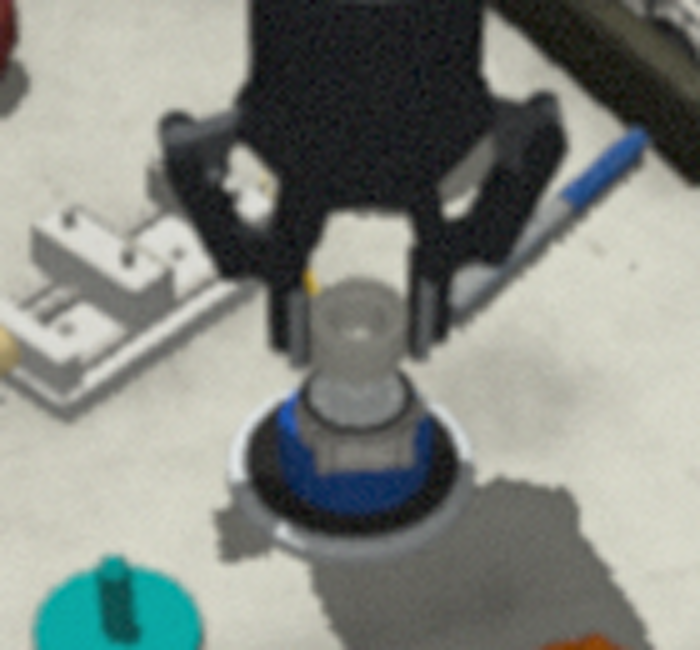

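The die is lifted upright between the pads at crop (357,325), and the watch stays in the blue die. Moving on to the thin post.

Run:
```python
from rb import *
bot.movel([.578,-.188,.17],max_speed=.15)
bot.goto([.4544,-.080,.14],rv(241)); bot.wait(.3);st()
bot.movel([.4544,-.080,.122],max_speed=.08);pic("h")
S=load("scene_h.pkl")
cv2.imwrite("pics/h1.png",cv2.resize(S["pixels"][210:330,250:390,::-1],None,fx=5,fy=5,interpolation=cv2.INTER_CUBIC))
st()
```

```text
t 17.93 eef [ 0.455  -0.0805  0.1399] F [ 0.64  0.92 -0.21] w 0.0361
t 18.41 eef [ 0.4546 -0.08    0.1222] F [ 0.41 -0.12 -0.72] w 0.0362
```

View pics/h1.png

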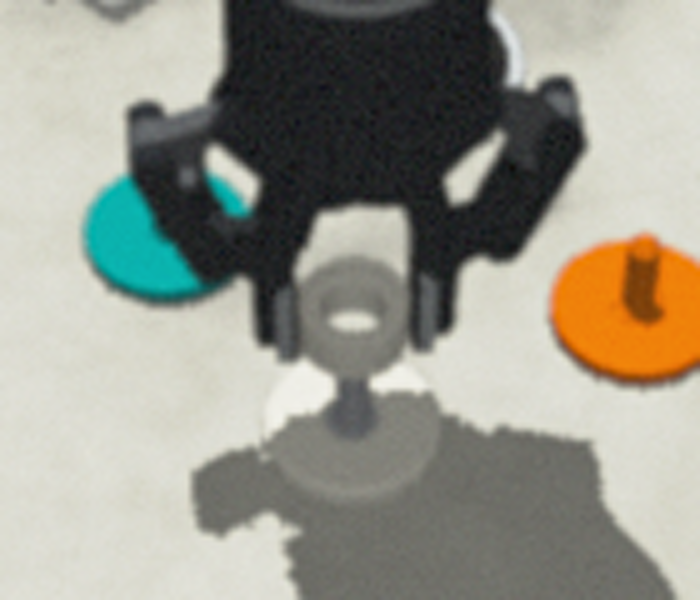

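Run:
```python
from rb import *
print(bot.movel([.4544,-.080,.090],max_speed=.06,threshold=5)); st()
print(bot.movel([.4544,-.080,.078],max_speed=.03,threshold=4)); st()
pic("i")
S=load("scene_i.pkl")
cv2.imwrite("pics/i1.png",cv2.resize(S["pixels"][230:330,250:390,::-1],None,fx=5,fy=5,interpolation=cv2.INTER_CUBIC))
```

```text
False
t 19.09 eef [ 0.4544 -0.08    0.0899] F [-0.27 -0.78 -0.96] w 0.0363
True
t 19.46 eef [ 0.4547 -0.0801  0.0803] F [ 2.   -0.63  0.57] w 0.0361
```

View pics/i1.png

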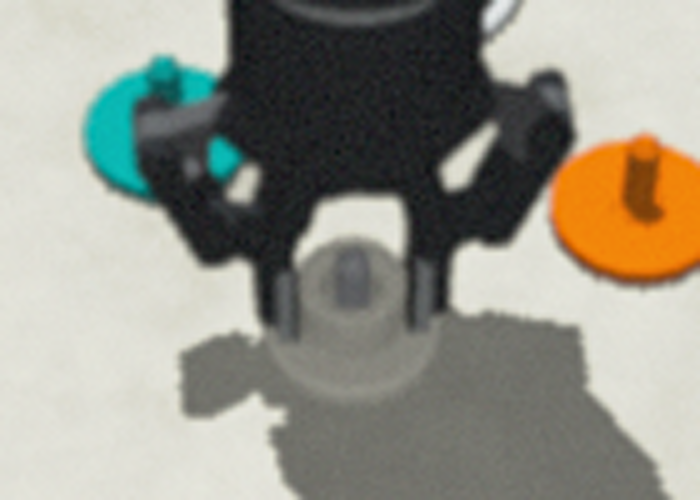

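The die is on the post and touched down at the expected height: TCP 0.0803 against 0.0805. I'll release it and look at the watch.

Run:
```python
from rb import *
bot.open_gripper()
bot.movel([.4544,-.080,.18],max_speed=.2)
bot.goto([.46,-.33,.28],rv(241)); st(); pic("j")
T,S=load("top_j.pkl"),load("scene_j.pkl")
cv2.imwrite("pics/j1.png",cv2.resize(S["pixels"][175:250,295:365,::-1],None,fx=8,fy=8,interpolation=cv2.INTER_CUBIC))
cv2.imwrite("pics/j2.png",cv2.resize(T["pixels"][190:245,330:390,::-1],None,fx=10,fy=10,interpolation=cv2.INTER_CUBIC))
cv2.imwrite("pics/j3.png",cv2.resize(S["pixels"][255:320,290:360,::-1],None,fx=6,fy=6,interpolation=cv2.INTER_CUBIC))
```

```text
t 21.8 eef [ 0.4604 -0.328   0.2788] F [ 0.35  0.2  -1.18] w 0.085
```

View pics/j1.png

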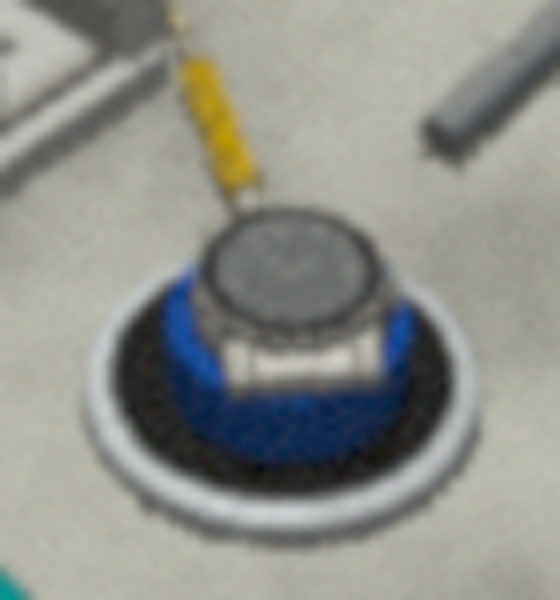

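View pics/j2.png

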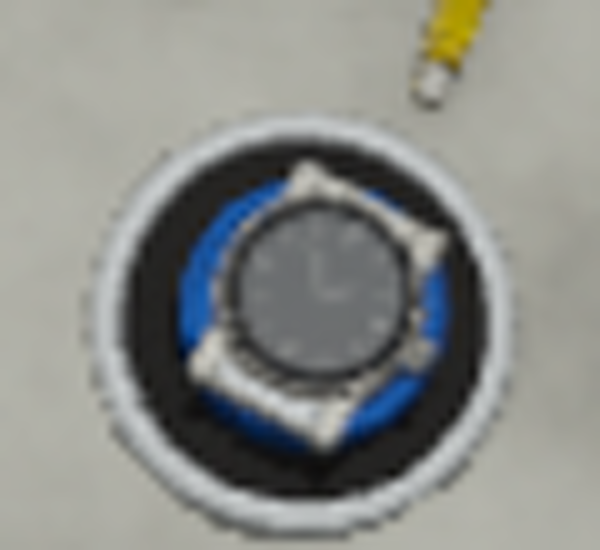

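View pics/j3.png

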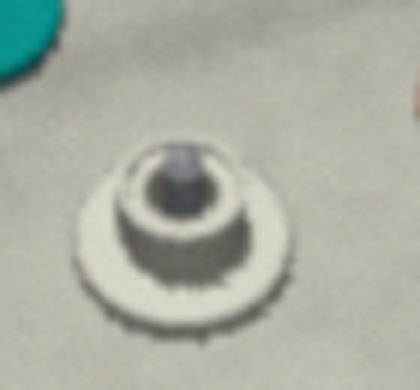

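Run:
```python
from h import *
T,S=load("top_j.pkl"),load("scene_j.pkl")
oT,oS=np.array([.0008,.0023]),np.array([-.0035,.0008])
g=lambda P,k,x0,y0:(np.array(P,float)+.5)/k-.5+[x0,y0]
L=onplane(T,g([(307,165),(442,240),(198,365),(325,438)],10,330,190),.0345)[:,:2]-oT
print(L.round(4)); 
for a,b in((2,0),(3,1)): v=L[b]-L[a];print("x-axis ang",np.degrees(np.arctan2(v[1],v[0])).round(1),np.hypot(*v).round(4))
for a,b in((1,0),(3,2)): v=L[b]-L[a];print("y-axis ang",np.degrees(np.arctan2(v[1],v[0])).round(1),np.hypot(*v).round(4))
print("mean corner",L.mean(0).round(4))
print("bezel T",(onplane(T,g([(321,292)],10,330,190),.0415)[:,:2]-oT).round(4),"crown",(onplane(T,g([(415,350)],10,330,190),.032)[:,:2]-oT).round(4))
print("bezel S",(onplane(S,g([(295,270)],8,295,175),.0415)[:,:2]-oS).round(4))
M=onplane(S,g([(228,380),(385,375)],8,295,175),.0295)[:,:2]-oS
v=M[0]-M[1];print("S near lug line",M.round(4),np.degrees(np.arctan2(v[1],v[0])),np.hypot(*v))
# silhouettes of case via min area rect of watch pixels in T
# other watch in tray
print("dark bezel")
for d,o,w,n in((T,oT,(345,200,30,40),"T"),(S,oS,(315,198,32,25),"S")):
    x,y,ww,hh=w
    hsv=cv2.cvtColor(d["pixels"],cv2.COLOR_RGB2HSV);print(n,d["pixels"][219,362] if n=="T" else d["pixels"][208,332])
```

```text
[[ 0.6069 -0.186 ]
 [ 0.5913 -0.2143]
 [ 0.564  -0.1634]
 [ 0.549  -0.19  ]]
x-axis ang -27.8 0.0484
x-axis ang -29.9 0.0488
y-axis ang 61.1 0.0324
y-axis ang 60.4 0.0306
mean corner [ 0.5778 -0.1884]
bezel T [[ 0.5786 -0.1885]] crown [[ 0.5683 -0.2089]]
bezel S [[ 0.5776 -0.1902]]
S near lug line [[ 0.5674 -0.1651]
 [ 0.5492 -0.1948]] 58.42314360555157 0.03486961669127029
dark bezel
T [125 127 127]
S [121 123 120]
```

Run:
```python
from h import *
S=load("scene_j.pkl");oS=np.array([-.0035,.0008,0])
dr=np.array([np.cos(np.radians(241)),np.sin(np.radians(241)),0])
def tz(tcp,w,px,k,x0,y0):
    # px: list of image tips; sign by column
    out=[]
    for s,p in zip((-1,1),px):
        uv=(np.array(p)+.5)/k-.5+[x0,y0]
        z=np.linspace(0,.15,1501);X=np.array(tcp)*[1,1,0]+s*dr*(w/2+.005)+oS+np.c_[z*0,z*0,z]
        q=proj(S,X);i=np.argmin(abs(q[:,1]-uv[1]));out.append((z[i].round(4),(q[i,0]-uv[0]).round(1)))
    return out
print("open",tz((.5779,-.1881,.1406),.085,((180,305),(397,293)),4,260,120),.1406-.073)
print("open",tz((.5779,-.1881,.1406),.085,((397,293),(180,305)),4,260,120))
for a,b in(((300,362),(418,355)),((418,355),(300,362))):print("w36",tz((.578,-.188,.1352),.036,(a,b),5,260,130),.1352-.073)
for a,b in(((285,360),(425,350)),((425,350),(285,360))):print("w36h",tz((.4546,-.08,.1222),.036,(a,b),5,250,210),.1222-.073)
```

```text
open [(np.float64(0.0766), np.float64(-1.1)), (np.float64(0.0759), np.float64(-0.9))] 0.06760000000000001
open [(np.float64(0.0837), np.float64(-55.4)), (np.float64(0.0687), np.float64(53.1))]
w36 [(np.float64(0.0599), np.float64(-2.1)), (np.float64(0.0594), np.float64(0.3))] 0.06219999999999999
w36 [(np.float64(0.0633), np.float64(-25.7)), (np.float64(0.056), np.float64(23.8))] 0.06219999999999999
w36h [(np.float64(0.0417), np.float64(-1.4)), (np.float64(0.0415), np.float64(-0.5))] 0.04920000000000001
w36h [(np.float64(0.0468), np.float64(-29.4)), (np.float64(0.0364), np.float64(27.4))] 0.04920000000000001
```

Watch: bezel centre at top crop (321,292), lugs at (307,165), (442,240), (198,365) and (325,438), crown at (415,350) on -y. Its x axis is at about -29°. White die is seated on its post. Grasping the watch across y.

Run:
```python
from rb import *
x,y=.5774,-.1906
bot.goto([x,y,.17],rv(240.8))
bot.movel([x,y,.105],max_speed=.1)
bot.movel([x,y,.102],max_speed=.03); st()
bot.clamp(squeeze=30); st()
pic("k0")
bot.movel([x,y,.122],max_speed=.04); st(); pic("k")
T,S=load("top_k.pkl"),load("scene_k.pkl")
a=[cv2.resize(load(f"scene_{n}.pkl")["pixels"][140:250,270:390,::-1],None,fx=3.3,fy=3.3,interpolation=cv2.INTER_CUBIC) for n in("k0","k")]
cv2.imwrite("pics/k1.png",np.hstack(a))
```

```text
t 23.81 eef [ 0.5775 -0.1906  0.1023] F [-0.94  0.34  0.1 ] w 0.0853
t 24.27 eef [ 0.5775 -0.1905  0.1024] F [-0.13  0.99  4.25] w 0.0432
t 25.02 eef [ 0.5774 -0.1907  0.1221] F [-0.32  0.84 -0.49] w 0.043
```

View pics/k1.png

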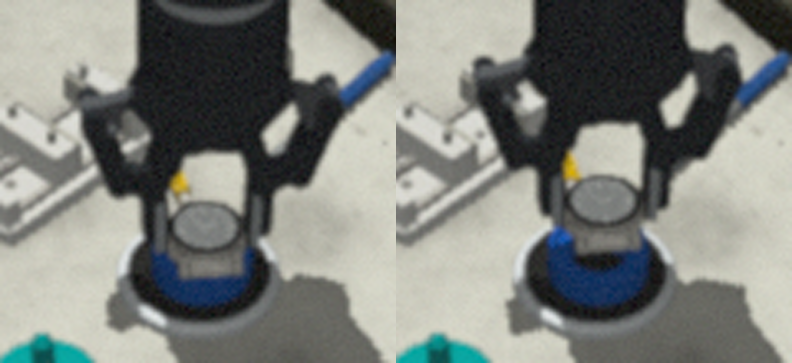

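Watch is lifted level. The width is 43 mm, so the pads hold the case itself and it is centred on the TCP. Now to the tray.

Run:
```python
from rb import *
bot.movel([.5774,-.1906,.16],max_speed=.12)
x,y=.4911,.1089
bot.goto([x,y,.14],rv(283.4)); bot.wait(.2); st()
bot.movel([x,y,.1],max_speed=.08); bot.wait(.2); st(); pic("l")
S=load("scene_l.pkl")
cv2.imwrite("pics/l1.png",cv2.resize(S["pixels"][260:395,140:290,::-1],None,fx=5,fy=5,interpolation=cv2.INTER_CUBIC))
```

```text
t 26.98 eef [0.4917 0.1076 0.1399] F [-0.28 -0.02 -0.76] w 0.0431
t 27.83 eef [0.4914 0.109  0.1005] F [-0.65  0.08 -0.2 ] w 0.0428
```

View pics/l1.png

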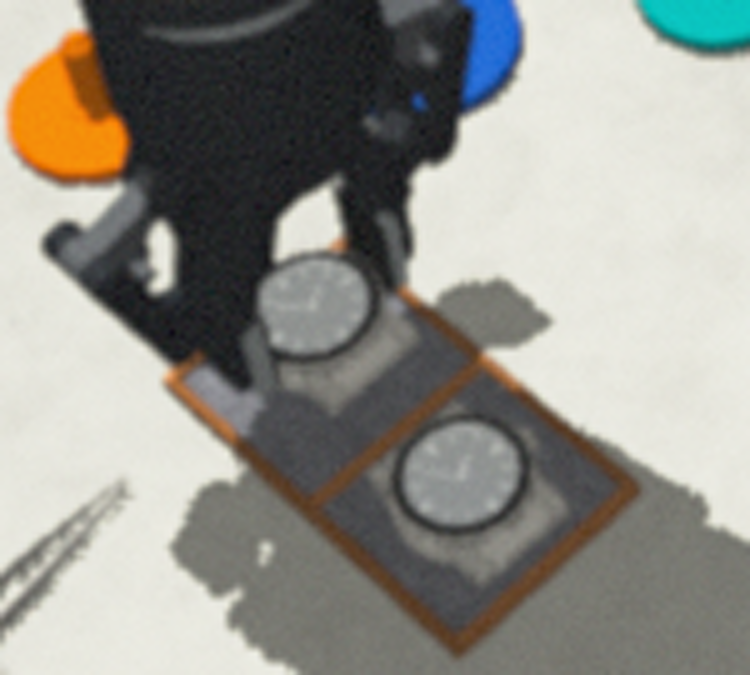

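The watch hangs level and aligned with the tray: bezel at crop (315,303), the other watch at (460,475). Lowering slowly.

Run:
```python
from rb import *
x,y=.4911,.1089
bot.movel([x,y,.085],max_speed=.05); bot.wait(.2); st()
print(bot.movel([x,y,.0795],max_speed=.012,threshold=2.5)); st(); pic("m")
S=load("scene_m.pkl")
cv2.imwrite("pics/m1.png",cv2.resize(S["pixels"][260:395,140:290,::-1],None,fx=5,fy=5,interpolation=cv2.INTER_CUBIC))
```

```text
t 28.58 eef [0.4912 0.109  0.0851] F [-0.5   0.74 -0.07] w 0.043
True
t 28.98 eef [0.4912 0.1089 0.0808] F [ 0.27 -0.11  6.15] w 0.0425
```

View pics/m1.png

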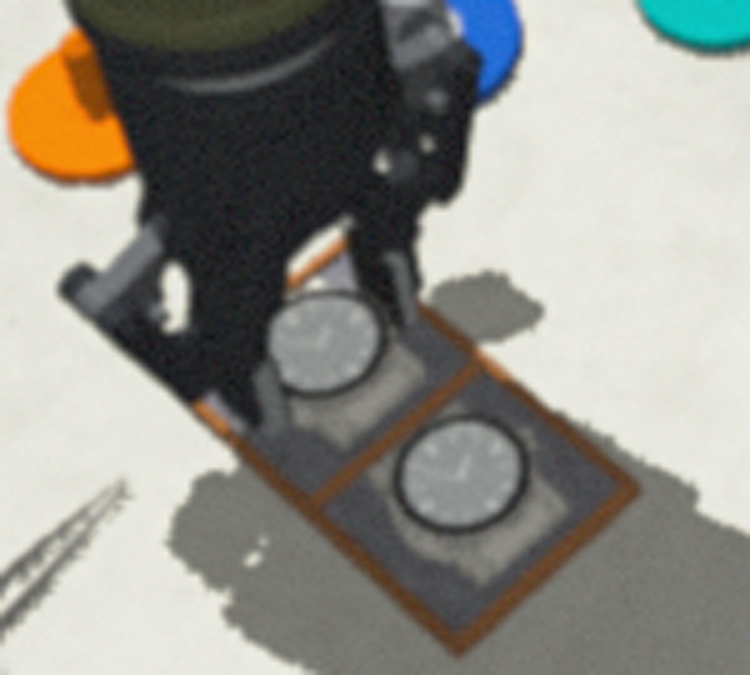

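Contact at TCP 0.0808, as expected (0.0809). Releasing.

Run:
```python
from rb import *
x,y=.4911,.1089
bot.open_gripper(); st()
bot.movel([x,y,.18],max_speed=.15)
bot.goto([.46,-.33,.26],rv(241)); st(); pic("n")
T,S=load("top_n.pkl"),load("scene_n.pkl")
a=cv2.resize(S["pixels"][300:400,165:275,::-1],(440,400),interpolation=cv2.INTER_CUBIC);b=cv2.resize(T["pixels"][235:315,195:255,::-1],(300,400),interpolation=cv2.INTER_CUBIC)
cv2.imwrite("pics/n1.png",np.hstack([a,b]))
oT,oS=np.array([.0008,.0023]),np.array([-.0035,.0008])
bl=hsvf((100,110,40),(125,255,255))
for d,o,w,n in((T,oT,(340,198,40,45),"T"),(S,oS,(305,195,45,45),"S")):
    X,a_,b_=locate(d,bl,w,cyl(.028,.008,.028),(.578,-.189));print("blue",n,(X-o).round(4),round(a_),round(b_))
a=cv2.resize(S["pixels"][185:245,295:365,::-1],(467,400),interpolation=cv2.INTER_CUBIC);b=cv2.resize(T["pixels"][195:245,335:388,::-1],(330,311),interpolation=cv2.INTER_CUBIC)
b=cv2.copyMakeBorder(b,0,400-b.shape[0],0,0,cv2.BORDER_CONSTANT)
cv2.imwrite("pics/n2.png",np.hstack([a,b]))
```

```text
t 29.58 eef [0.4908 0.1088 0.0803] F [ 0.06 -0.54  0.15] w 0.0853
t 32.04 eef [ 0.4608 -0.3283  0.2597] F [ 0.6   0.64 -0.51] w 0.0854
blue T [ 0.5784 -0.189 ] 628 588
blue S [ 0.5773 -0.1888] 774 773
```

View pics/n1.png

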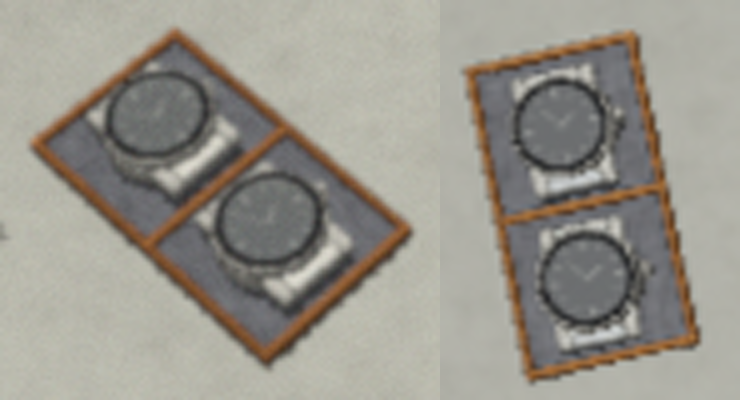

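View pics/n2.png

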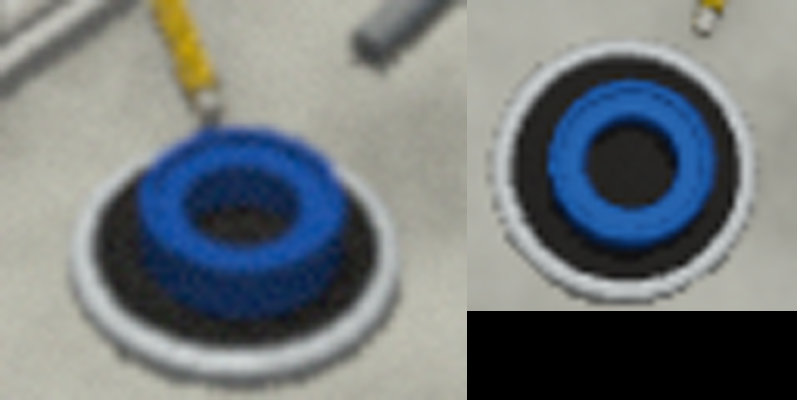

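Both watches lie flat in their pockets, the other one where it was. Blue die at (0.5778, -0.189), with both views within 1 mm.

Run:
```python
from rb import *
x,y=.5778,-.189
bot.goto([x,y,.15],rv(241))
print(bot.movel([x,y,.082],max_speed=.08,threshold=8)); st()
bot.clamp(squeeze=30); st()
bot.movel([x,y,.1],max_speed=.05); st()
bot.movel([x,y,.16],max_speed=.12)
x,y=.5937,.023
bot.goto([x,y,.15],rv(241)); bot.wait(.2)
bot.movel([x,y,.124],max_speed=.08); bot.wait(.2); st(); pic("o")
S=load("scene_o.pkl")
cv2.imwrite("pics/o1.png",cv2.resize(S["pixels"][180:300,160:290,::-1],None,fx=5,fy=5,interpolation=cv2.INTER_CUBIC))
```

```text
False
t 34.01 eef [ 0.5781 -0.189   0.0824] F [-0.36  0.5  -0.83] w 0.0851
t 34.41 eef [ 0.5781 -0.189   0.083 ] F [-1.53  0.07  4.95] w 0.0569
t 34.92 eef [ 0.5779 -0.1891  0.1003] F [-0.35  0.18  0.1 ] w 0.0566
t 37.3 eef [0.594  0.0231 0.1244] F [0.38 0.26 0.18] w 0.0567
```

View pics/o1.png

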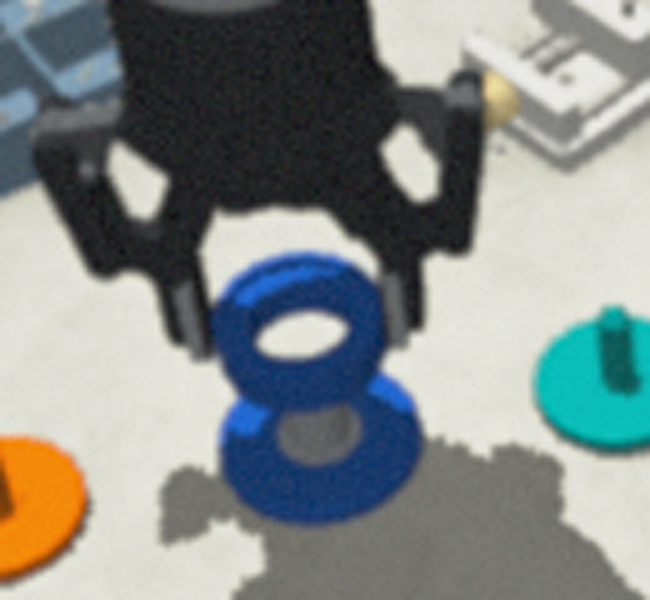

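Run:
```python
from h import *
S=load("scene_o.pkl");o=np.array([-.0035,.0008,0]);x0,y0,k=160,180,5
im=cv2.imread("pics/o1.png")
for c,r,z,col in(((.594,.0231),.028,.0704,(0,255,0)),((.594,.0231),.028,.0504,(0,255,0)),((.5937,.023),.035,.008,(0,0,255)),((.5937,.023),.035,.0,(0,0,255))):
    q=((proj(S,np.c_[CIRC*r+c,np.full(120,z)]+o)+.5-[x0,y0])*k).astype(np.int32);cv2.polylines(im,[q],True,col,1)
cv2.imwrite("pics/o2.png",im)
```

```text
(no output)
```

View pics/o2.png

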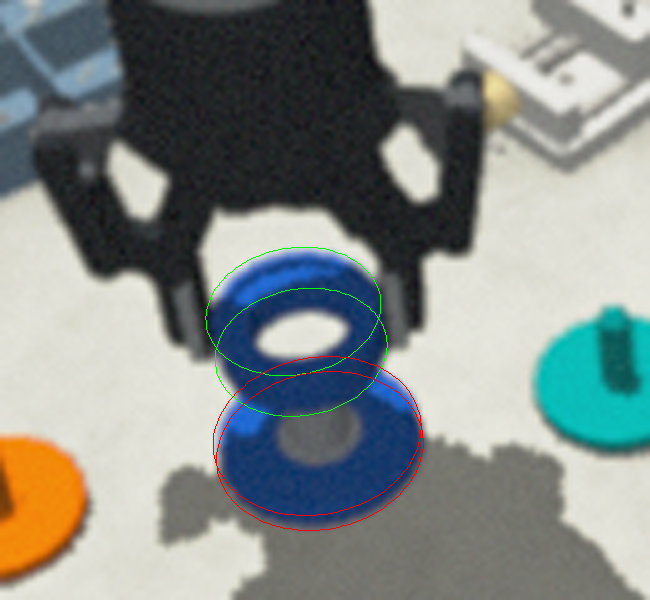

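Overlay agrees to about 1 px for both the die and the base, against a 5 mm margin. Lowering.

Run:
```python
from rb import *
x,y=.5937,.023
print(bot.movel([x,y,.092],max_speed=.06,threshold=5)); st()
print(bot.movel([x,y,.079],max_speed=.03,threshold=4)); st()
```

```text
False
t 38.08 eef [0.5937 0.023  0.0918] F [0.04 0.68 0.11] w 0.0567
True
t 38.45 eef [0.5941 0.023  0.0827] F [1.36 0.27 1.47] w 0.0567
```

Run:
```python
from rb import *
x,y=.5937,.023
bot.open_gripper(); st()
bot.movel([x,y,.18],max_speed=.15)
bot.goto([.3,-.5,.3],rv(270) if bot.solve_ik([.3,-.5,.3],rv(270)) is not None else rv(291)); bot.wait(.3); st(); pic("p")
T,S=load("top_p.pkl"),load("scene_p.pkl")
def cr(d,x0,y0,w,h): return cv2.resize(d["pixels"][y0:y0+h,x0:x0+w,::-1],(266,266),interpolation=cv2.INTER_CUBIC)
r1=[cr(S,190,225,70,70),cr(S,285,250,70,70),cr(S,395,200,70,70)]
r2=[cr(T,240,190,45,45),cr(T,285,258,45,45),cr(T,400,260,45,45)]
cv2.imwrite("pics/p1.png",np.vstack([np.hstack(r1),np.hstack(r2)]))
CS=cloud(S);CT=cloud(T)
for nm,c in dict(thick=(.5937,.023),thin=(.4544,-.08)).items():
  for C,o in((CS,np.array([-.0035,.0008])),(CT,np.array([.0008,.0023]))):
    r=np.hypot(C[:,:,0]-o[0]-c[0],C[:,:,1]-o[1]-c[1]);lo,hi=((.020,.025) if nm=="thick" else (.0155,.0175))
    z=C[:,:,2][(r>lo)&(r<hi)];print(nm,"ring top z median",np.median(z).round(4),len(z))
```

```text
t 38.85 eef [0.5935 0.023  0.0825] F [0.36 0.82 0.71] w 0.0855
t 42.14 eef [ 0.3004 -0.4997  0.2999] F [-0.6   0.82  0.28] w 0.0853
thick ring top z median 0.0232 206
thick ring top z median 0.0255 154
thin ring top z median 0.02 170
thin ring top z median 0.0266 58
```

View pics/p1.png

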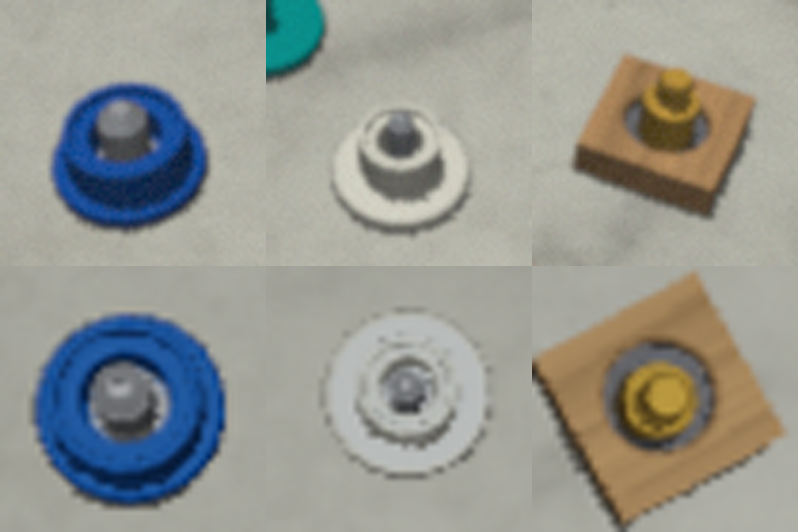

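View pics/scene_p.png

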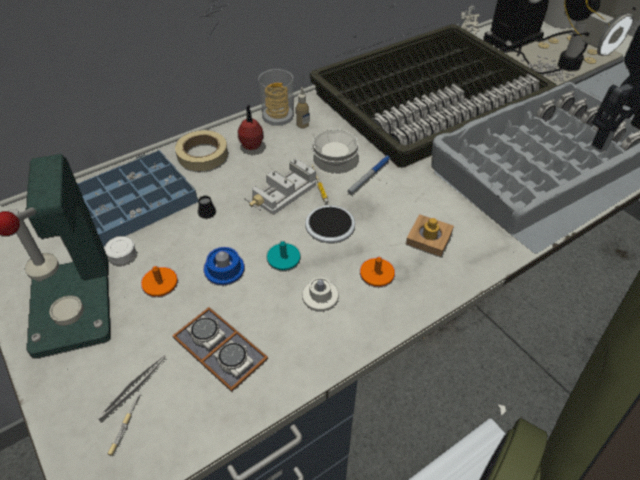

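All four parts are in place: blue die at (224,264), white die at (320,292), weight at (431,230) and watch at (206,331). The pad at (330,223) is empty, and the arm is clear.

Run:
```python
from cell import bot
print(bot.get_t()); print(bot.finish_job())
```

```text
42.2417
the job is handed in; nothing more can be done
None
```

I took the stack apart from the top down and handed the job in at about 42 s of the 88 s allowed. The brass weight stands upright in the block's socket, the white die is on the thin post and the blue die is on the thick post. The watch lies flat, dial up, in the empty half of the tray. It was lowered at about 12 mm/s until it touched, then released, and the other watch looks unmoved.

- **Seating:** Every part touched down within about 1 mm of the height expected for fully seated. The final pictures show all four in place, the pad empty and the gripper clear.
- **Disagreements:** The two cameras differed by 4–5 mm. I corrected this by closing the gripper on the weight a second time in its socket, turned 90°, and using it as the reference. After that, the places and parts I compared agreed to about 1–2 mm.
- **Depth check:** The last depth check of the die tops was rough. It gave 20–27 mm instead of 28 mm, because the readings mix in edges and the base, so I relied on the touch-down heights and pictures.

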